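# Load a swing-out rotor in balance

## Task

Load the centrifuge rotor so that like faces like: the other wide tube goes into the bucket straight across from the wide tube that is already loaded, and the two empty buckets between them each get a reducing sleeve with a narrow tube standing in it. Seat everything fully on the floor of its bucket or sleeve, and never let a tube fall over. The strip canister with the flip cap is no tube and stays out of the rotor.

Things in the scene. Friction and masses are not known exactly. Their poses are not given: they have to be found in the camera images.
- bucket_a_mouth (a point): Round steel bucket hanging upright at the rotor's rim, fixed; bore 43 mm, mouth flared to 54 mm inside, 62 mm outside. Point: centre of the mouth, level with the rim, 68 mm above the worktop; flat floor 50 mm below it. Holds a wide tube already. The four buckets stand 90 degrees apart, 80 mm from the rotor's middle, where a nut reaches 76 mm above the worktop; nothing turns.
- bucket_b_mouth (a point): Round steel bucket hanging upright at the rotor's rim, fixed; bore 43 mm, mouth flared to 54 mm inside, 62 mm outside. Point: centre of the mouth, level with the rim, 68 mm above the worktop; flat floor 50 mm below it. Empty; 90 degrees from bucket a, straight across the rotor from bucket d.
- bucket_c_mouth (a point): Round steel bucket hanging upright at the rotor's rim, fixed; bore 43 mm, mouth flared to 54 mm inside, 62 mm outside. Point: centre of the mouth, level with the rim, 68 mm above the worktop; flat floor 50 mm below it. Empty; straight across the rotor from bucket a.
- bucket_d_mouth (a point): Round steel bucket hanging upright at the rotor's rim, fixed; bore 43 mm, mouth flared to 54 mm inside, 62 mm outside. Point: centre of the mouth, level with the rim, 68 mm above the worktop; flat floor 50 mm below it. Empty; 90 degrees from bucket a, straight across the rotor from bucket b.
- wide_in_mid (a point): The wide tube that is already loaded: a self-standing 50 ml tube, blue screw cap, an upright cylinder 34 mm across and 113 mm tall. Point: its centre, half-way up; z up along the tube. It stands upright on the floor of bucket a, loose, its top 63 mm above the rim.
- wide_mid (a point): The wide tube still on the worktop, standing upright: a self-standing 50 ml tube, blue screw cap, an upright cylinder 34 mm across and 113 mm tall. Point: its centre, half-way up; z up along the tube. Seated in a bucket, its top is 63 mm above the rim.
- sleeve_1_mid (a point): Grey plastic reducing sleeve, 84 mm tall, upright on the worktop: stem 37 mm across, collar 47 mm across over the top 24 mm (grasp it there). Stem fits a bucket; seated on the bucket's floor its top is 34 mm above the rim. Hole in the top for a narrow tube: 26 mm across, flared to 38 mm at the mouth, 55 mm deep. Point: its centre, half-way up; z up.
- sleeve_2_mid (a point): Grey plastic reducing sleeve, 84 mm tall, upright on the worktop: stem 37 mm across, collar 47 mm across over the top 24 mm (grasp it there). Stem fits a bucket; seated on the bucket's floor its top is 34 mm above the rim. Hole in the top for a narrow tube: 26 mm across, flared to 38 mm at the mouth, 55 mm deep. Point: its centre, half-way up; z up.
- narrow_1_mid (a point): Narrow self-standing tube, 100 mm tall, upright on the worktop: clear body 19 mm across, blue ribbed cap 24 mm across over the top 20 mm (grasp it there). Standing in a sleeve it shows 45 mm above the sleeve. Point: its centre, half-way up; z up along the tube.
- narrow_2_mid (a point): Narrow self-standing tube, 100 mm tall, upright on the worktop: clear body 19 mm across, blue ribbed cap 24 mm across over the top 20 mm (grasp it there). Standing in a sleeve it shows 45 mm above the sleeve. Point: its centre, half-way up; z up along the tube.

How it is judged:
At the end, for the whole second after the job is handed in: Both wide tubes stand in buckets a and c, facing each other; buckets b and d each hold a sleeve, and each sleeve a narrow tube (either one). Each thing's centre is within 12 mm (sleeves 10 mm) of its bucket's axis, upright within 0.2 rad and within 6 mm of its fully seated height; all is at rest (horizontal distance between wide_in_mid and bucket_a_mouth below 0.012 m and height (world z) of each of wide_in_mid, wide_mid below 0.0805 m and angle between each of wide_in_mid, wide_mid's own z axis and vertical below 0.2 rad and horizontal distance between wide_mid and bucket_c_mouth below 0.012 m and ((horizontal distance between sleeve_1_mid and bucket_b_mouth below 0.01 m and height (world z) of each of sleeve_1_mid, sleeve_2_mid below 0.066 m and angle between each of sleeve_1_mid, sleeve_2_mid's own z axis and vertical below 0.2 rad and horizontal distance between sleeve_2_mid and bucket_d_mouth below 0.01 m) or (horizontal distance between sleeve_1_mid and bucket_d_mouth below 0.01 m and height (world z) of each of sleeve_1_mid, sleeve_2_mid below 0.066 m and angle between each of sleeve_1_mid, sleeve_2_mid's own z axis and vertical below 0.2 rad and horizontal distance between sleeve_2_mid and bucket_b_mouth below 0.01 m)) and ((horizontal distance between narrow_1_mid and bucket_b_mouth below 0.012 m and height (world z) of narrow_1_mid between 0.091 and 0.103 m and angle between each of narrow_1_mid, narrow_2_mid's own z axis and vertical below 0.2 rad and horizontal distance between narrow_2_mid and bucket_d_mouth below 0.012 m and height (world z) of narrow_2_mid between 0.091 and 0.103 m) or (horizontal distance between narrow_1_mid and bucket_d_mouth below 0.012 m and height (world z) of narrow_1_mid between 0.091 and 0.103 m and angle between each of narrow_1_mid, narrow_2_mid's own z axis and vertical below 0.2 rad and horizontal distance between narrow_2_mid and bucket_b_mouth below 0.012 m and height (world z) of narrow_2_mid between 0.091 and 0.103 m)) and linear speed of each of wide_in, wide, sleeve_1, sleeve_2, narrow_1, narrow_2 below 0.02 m/s); the robot touches nothing.
It fails at once if a tube fell over (angle between any of wide_in_mid, wide_mid, narrow_1_mid, narrow_2_mid's own z axis and vertical above 0.9 rad).
It also fails if it takes over 128 s, if anything falls off the work surface, if the arm or the gripper's body presses on something with over 40 N, if the wrist force passes 120 N, or if a joint passes its speed limit or range.

## Robot

A 7-joint arm with a two-finger parallel gripper is mounted at the origin on a cart in front of the work surface, level with it; the furniture and walls round the work are solid. World frame = base frame: x ahead of the robot, y to its left, z up, the work surface at z = 0. Lengths are in m, angles in rad, forces in N, time in s.
With the tool pointing down it reaches from about 0.35 to 0.9 m from the base axis. Payload 19.9 kg.
Tool frame: the origin (TCP) lies at the very end of the fingers, on their centre line; the grasp point (between the pads) lies robot.grip_depth behind it (robot.grip_depth is the distance from the TCP to the grasp point, in m); z points along the fingers, x is the direction in which the jaws open and shut, and the axes are right-handed (so a half turn about z gives the same grasp; the last joint's range is limited). The gripper opens to 85 mm and grips with 20 to 120 N. Pads are 22 mm wide; open, the fingers measure 114 mm over their backs; the gripper's body (76 mm by 85 mm) begins 54 mm behind the grasp point. The pads swing forward as they close: fully open they stand 13 mm farther back than shut.
Start: joints at [-1.323, 0.417, -0.01, 1.614, 0.005, 1.111, -0.053], TCP at [0.178, 0.599, 0.231] pointing down, gripper open.
Joint ranges: [-2.81, 2.81], [-0.39, 2.02], [-1.27, 1.25], [0.06, 2.57], [-1.19, 4.33], [0.19, 2], [-2.82, 2.82]. Speed limits (rad/s): [1.89, 1.89, 2.39, 2.39, 3.01, 3.01, 3.01].

## Interface

Orientations are given as [roll, pitch, yaw] about the fixed x, y, z axes, in that order (R = Rz(yaw) Ry(pitch) Rx(roll)).
In Python, from workcell import robot, cams, workorder gives the robot as it stands. The module is installed in compiled form; this text tells all that it offers.
- The arm moves only by the shell command python3 -m creep 'ROWS'. ROWS is JSON, a list of rows, each a list of 7 numbers: the closure, from -1 (fully open) to 1 (shut), then the shift along the tool's x, y, z in units of 40 mm (1.0 is 40 mm), then the turn, a rotation vector about the tool's x, y, z in units of 6 degrees (1.0 is 6 degrees). In form: [[fingers, x, y, z, wx, wy, wz], ...]. A call has 1 to 12 rows; each row is the pose to reach, as a shift and turn from the pose commanded when the call began, along the tool's axes at that moment; what a row does not reach only later rows make up. A row lasts 1/12 s, in which the tool goes at most 41.7 mm and 7.16 degrees, less where a joint would pass 70% of its speed; a pose out of reach is approached as far as the arm can. A call with a gripper value outside its range is refused whole. The fingers move at their own pace and stop on an object; the grip force is fixed at half the most. Time passes only in rows, so rows that repeat a pose let the fingers close. It gives the time, the measured TCP pose, the force and the opening at its end, in the units of the state.
- robot.get_obs(): the state, without advancing time (a new reading comes with each control period).
- cams.snapshot(name): name is "side" or "top"; returns (picture, depth): 384x512x3 uint8, red, green, blue; 384x512 float32, m along the optical axis (not along the pixel's ray), 0 where there is no reading.
- cams.camera_info(name): a dict with "intrinsics" (3x3 intrinsics, pixels), "position" and "rotation" of the camera in the world. Camera axes: x right, y down, z forward; pixel columns grow to the right and rows downward; lengths in m; the calibration is good to about 2 mm. A picture is of the moment at which its call begins. camera_info takes no time and is no camera call.
- workorder.finish_job(): hands the job in, once; it reports no verdict.
Trained networks look in the newest picture that a camera, given by its name, has taken for a name from the list of things; names that differ only in an ending like _2 or _b are one class to them, and where a whole thing is asked for, a point or a joint stands for the part that bears it (a point fixed in the world has none). Each returns a list of dicts, best first, with "confidence" (0 to 1); they miss things now and then, are a little off and sometimes report something else, mostly with a low value. They report only what shows in the picture. A call takes as long as a camera call.
- cams.find_in(query, camera): "xy" ([column, row] in pixels, amid what is visible of it).
- cams.pinpoint(query, camera): "xy" ([column, row] in pixels: a listed point, or the origin of a listed thing).
The state is a dict: "time_s": time; "qpos": joint angles; "qvel": joint speeds; "joint_torque": joint torques, N m; "eef_pos": TCP position; "ee_rot": TCP orientation; "ft_force": force on the tool from outside, world axes, zero at the start; "wrist_torque": the same for the moment, N m; "gripper_width": finger opening in m.
Only numpy, scipy, OpenCV 4.12 (cv2) and the standard library are available. Lean on these libraries where they do the work, as an engineer would, in place of code of your own. Each camera call takes 0.05 s, during which the arm holds its last target. There are 200 camera calls.

## Working session

There is one attempt and no reset: what is moved stays moved. The work goes in short steps, Python scripts to look and compute and a shell command to move; the robot and the scene stay as the last step left them, time stands still between calls to the robot, and variables do not carry over. Pictures are saved under pics/ and viewed, about 12 in all and at most 16, crops included, and the job is handed in when it is done.

```bash
mkdir -p pics; python3 - <<'E'
from workcell import robot,cams,workorder
import cv2,numpy as np
print(robot.get_obs(), robot.grip_depth)
for c in ("top","side"):
    p,d=cams.snapshot(c); cv2.imwrite(f"pics/{c}0.png",p[:,:,::-1]); i=cams.camera_info(c)
    K=np.array(i["intrinsics"]);print(c,K.tolist(),i["position"],np.array(i["rotation"]).tolist())
    for q in ("bucket_a_mouth","wide_mid","sleeve_1_mid","narrow_1_mid"):
        for r in cams.pinpoint(q,c):
            print(q,np.round(r["xy"],1),round(r["confidence"],2))
E
```

```text
{'time_s': 0.0, 'qpos': array([-1.3234957 ,  0.41799775, -0.0103081 ,  1.6141961 ,  0.00477437,
        1.11070498, -0.05298649]), 'qvel': array([-2.08828819e-03, -9.18259957e-05,  1.76666682e-03, -1.34476739e-03,
       -1.17138266e-03, -1.80875245e-03,  2.23261305e-05]), 'joint_torque': array([-4.88809292e-04, -8.64448142e+01,  6.78029470e-01, -4.34921050e+01,
        1.89392298e-02,  7.18126234e-03, -2.20920515e-05]), 'eef_pos': array([0.17792632, 0.59876119, 0.23063622]), 'ee_rot': array([3.14143403e+00, 1.27550741e-03, 1.28205517e+00]), 'ft_force': array([ 0.14810537,  0.19566704, -0.24312153]), 'wrist_torque': array([ 0.03795991, -0.0135796 ,  0.0211372 ]), 'gripper_width': 0.08512826582988577} 0.0187
top [[401.7783601722445, 0.0, 253.19404478771173], [0.0, 401.7783601722445, 196.2592230840797], [0.0, 0.0, 1.0]] [ 0.31247369 -0.01454821  1.520851  ] [-3.007462886509611, 0.0009674854381829245, -1.5489153712458128]
bucket_a_mouth [272.6 164.6] 0.42
wide_mid [367.6 219. ] 0.67
wide_mid [173.3 225.1] 0.44
sleeve_1_mid [369.2 219.7] 0.74
narrow_1_mid [140.3 204.6] 0.38
narrow_1_mid [331.5 195.4] 0.38
side [[401.14717599081496, 0.0, 255.3082346855761], [0.0, 401.14717599081496, 181.9049449826776], [0.0, 0.0, 1.0]] [0.51928253 0.97186251 0.98247013] [-2.29633908708991, -0.008934116143746396, 3.131775554090103]
bucket_a_mouth [220.3 179.7] 0.59
wide_mid [292.4 267.1] 0.77
narrow_1_mid [274.2 308.8] 0.76
```

View pics/top0.png

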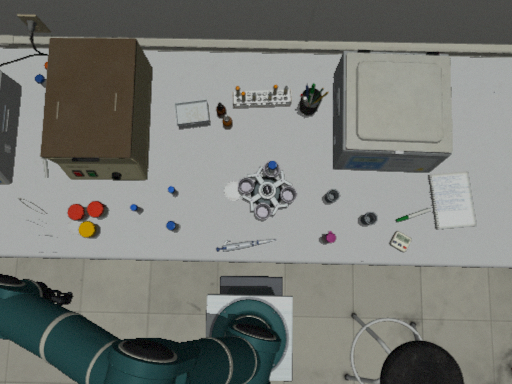

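View pics/side0.png

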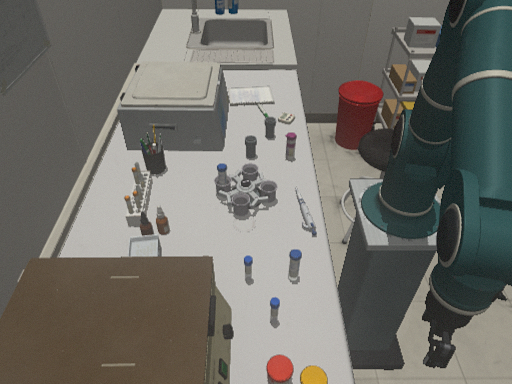

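```bash
cat > h.py <<'E'
from workcell import robot,cams,workorder
import cv2,numpy as np
from scipy.spatial.transform import Rotation as Ro
def cloud(c,save=None):
    p,d=cams.snapshot(c); i=cams.camera_info(c); K=np.array(i["intrinsics"])
    if save: cv2.imwrite(save,p[:,:,::-1])
    v,u=np.nonzero(d>0); z=d[v,u]
    P=np.c_[(u-K[0,2])/K[0,0]*z,(v-K[1,2])/K[1,1]*z,z]
    return Ro.from_euler("xyz",i["rotation"]).apply(P)+i["position"],p[v,u],p
def project(c,P):
    i=cams.camera_info(c);K=np.array(i["intrinsics"])
    q=Ro.from_euler("xyz",i["rotation"]).inv().apply(np.atleast_2d(P)-i["position"])@K.T
    return q[:,:2]/q[:,2:]
def ray(c,xy,z):
    i=cams.camera_info(c);K=np.array(i["intrinsics"])
    d=Ro.from_euler("xyz",i["rotation"]).apply(np.linalg.inv(K)@[*xy,1]);o=np.array(i["position"])
    return o+d*(z-o[2])/d[2]
E
python3 - <<'E'
from h import *
px={"wide":((172,226),.113),"n1":((172,190),.1),"n2":((135,208),.1),"s1":((331,196),.084),"s2":((368,218),.084),"win":((272,167),.131),"b":((248,187),.068),"c":((263,212),.068),"d":((288,195),.068),"hub":((267,188),.076),"can":((330,238),.1)}
C={c:cloud(c)[0] for c in("top","side")}
for c in C:
    P=C[c]; t=P[(abs(P[:,2])<.03)&(P[:,0]>.35)&(P[:,0]<.6)&(abs(P[:,1])<.4)]; print(c,"table z",np.median(t[:,2]),t[:,2].std())
for n,(q,h) in px.items():
    g=ray("top",q,h)
    for c in C:
        P=C[c]; m=(np.hypot(*(P[:,:2]-g[:2]).T)<.036)
        near=P[m]; m2=abs(near[:,2]-h)<.007; S=near[m2]
        if len(S)<3: print(n,c,g.round(3),"few",near[:,2].max() if len(near) else 0);continue
        r,_=cv2.minEnclosingCircle(S[:,:2].astype(np.float32)),0
        print(n,c,g[:2].round(3),len(S),"mean",S.mean(0).round(4),"mec",np.round(r[0][0],4),round(r[0][1],4),"zmax",near[:,2].max().round(3),"x",S[:,0].min().round(3),S[:,0].max().round(3),"y",S[:,1].min().round(3),S[:,1].max().round(3))
# sizes
E
python3 - <<'E'
import cv2
a=cv2.imread('pics/top0.png')[150:260,120:400]; cv2.imwrite('pics/crop1.png',cv2.resize(a,None,fx=2.85,fy=2.85,interpolation=cv2.INTER_CUBIC))
E
```

```text
top table z -0.0006094197981953986 0.005067379573785649
side table z 0.0014453444932884807 0.003841122564810123
wide top [0.391 0.273] 66 mean [0.3935 0.2777 0.1122] mec 0.393 0.2777 zmax 0.118 x 0.377 0.409 y 0.263 0.292
wide side [0.391 0.273] 103 mean [0.3962 0.2858 0.1133] mec 0.3947 0.285 zmax 0.119 x 0.379 0.41 y 0.27 0.3
n1 top [0.52  0.282] 36 mean [0.5235 0.2857 0.099 ] mec 0.5242 0.2859 zmax 0.105 x 0.513 0.536 y 0.275 0.297
n1 side [0.52  0.282] 59 mean [0.5252 0.2924 0.0998] mec 0.5247 0.2906 zmax 0.105 x 0.514 0.536 y 0.278 0.303
n2 top [0.453 0.41 ] 34 mean [0.4559 0.4158 0.099 ] mec 0.4561 0.4154 zmax 0.106 x 0.445 0.467 y 0.405 0.426
n2 side [0.453 0.41 ] 76 mean [0.4577 0.4238 0.1   ] mec 0.4564 0.4227 zmax 0.105 x 0.446 0.47 y 0.411 0.435
s1 top [ 0.513 -0.29 ] 67 mean [ 0.5172 -0.2979  0.0826] mec 0.5169 -0.2976 zmax 0.094 x 0.495 0.539 y -0.319 -0.274
s1 side [ 0.513 -0.29 ] 63 mean [ 0.5167 -0.2925  0.0823] mec 0.5154 -0.2926 zmax 0.091 x 0.496 0.539 y -0.319 -0.266
s2 top [ 0.437 -0.422] 66 mean [ 0.4375 -0.4338  0.0829] mec 0.4371 -0.4315 zmax 0.091 x 0.415 0.4
[... 816 characters left out ...]
1
d top [ 0.516 -0.136] 79 mean [ 0.5209 -0.1383  0.0662] mec 0.5194 -0.1383 zmax 0.074 x 0.489 0.55 y -0.165 -0.11
d side [ 0.516 -0.136] 86 mean [ 0.52   -0.1387  0.0665] mec 0.5202 -0.1337 zmax 0.071 x 0.491 0.548 y -0.165 -0.101
hub top [ 0.539 -0.058] 59 mean [ 0.5348 -0.0598  0.0733] mec 0.5345 -0.0597 zmax 0.079 x 0.52 0.551 y -0.073 -0.044
hub side [ 0.539 -0.058] 57 mean [ 0.5348 -0.052   0.0741] mec 0.5353 -0.0531 zmax 0.08 x 0.519 0.55 y -0.07 -0.037
can top [ 0.362 -0.282] 13 mean [ 0.3656 -0.2731  0.102 ] mec 0.3648 -0.282 zmax 0.121 x 0.348 0.383 y -0.293 -0.267
can side [ 0.362 -0.282] 28 mean [ 0.3642 -0.2669  0.0997] mec 0.3619 -0.2762 zmax 0.118 x 0.344 0.38 y -0.281 -0.258
```

View pics/crop1.png

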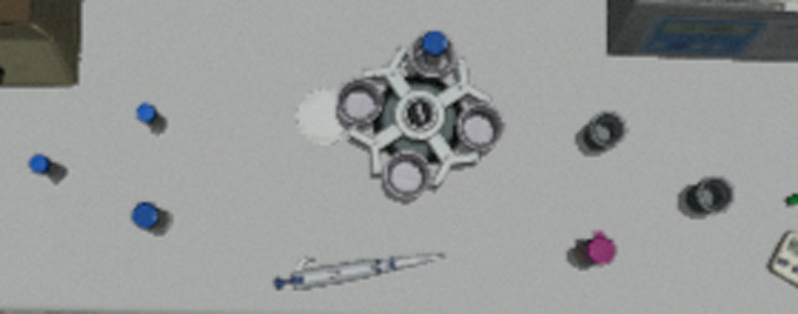

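The top view shows the rotor hub at about (267,188), with wide_in at (272,167) and the free wide tube at (172,226). The narrow tubes are at (172,190) and (135,208), the sleeves at (331,196) and (368,218), and the magenta canister at (330,238). The side view agrees. I'll approach the wide tube first.

```bash
python3 -m creep '[[-1,-6.16,7.44,0,0,0,-2.76],[-1,-6.16,7.44,0,0,0,-2.76],[-1,-6.16,7.44,0,0,0,-2.76],[-1,-6.16,7.44,0,0,0,-2.76],[-1,-6.16,7.44,0,0,0,-2.76],[-1,-6.16,7.44,0,0,0,-2.76],[-1,-6.16,7.44,0,0,0,-2.76],[-1,-6.16,7.44,0,0,0,-2.76],[-1,-6.16,7.44,0,0,0,-2.76],[-1,-6.16,7.44,0,0,0,-2.76],[-1,-6.16,7.44,0,0,0,-2.76],[-1,-6.16,7.44,0,0,0,-2.76]]'
python3 - <<'E'
from h import *
o=robot.get_obs();print(o["eef_pos"],o["ee_rot"])
for c in("top","side"):
    P,col,p=cloud(c)
    cv2.imwrite(f"pics/g_{c}.png",p[:,:,::-1])
    m=np.hypot(*(P[:,:2]-o["eef_pos"][:2]).T)<.1
    q=P[m]; 
    for lo in (.20,.23,.26): 
        s=q[(q[:,2]>lo)&(q[:,2]<lo+.03)]; print(c,lo,len(s),s.min(0).round(3) if len(s) else 0,s.max(0).round(3) if len(s) else 0)
u,v=project("side",o["eef_pos"])[0].astype(int);a=cv2.imread("pics/g_side.png")[v-60:v+60,u-80:u+80]
a=cv2.resize(a,None,fx=5,fy=5,interpolation=cv2.INTER_CUBIC);cv2.circle(a,(400,300),4,(0,0,255),-1);cv2.imwrite("pics/g_crop.png",a)
E
```

```text
time_s: 1.6
eef_pos: [0.3934, 0.2778, 0.2315]
ee_rot: [3.141, -0.0, 1.57]
ft_force: [-1.2, 1.7, 0.6]
gripper_width: 0.0854
[0.39335767 0.27783517 0.23145873] [ 3.14135079e+00 -2.40396436e-04  1.56955373e+00]
top 0.2 0 0 0
top 0.23 2 [0.381 0.225 0.25 ] [0.381 0.229 0.253]
top 0.26 0 0 0
side 0.2 0 0 0
side 0.23 38 [0.382 0.231 0.244] [0.404 0.336 0.26 ]
side 0.26 35 [0.383 0.235 0.26 ] [0.404 0.338 0.289]
```

View pics/g_crop.png

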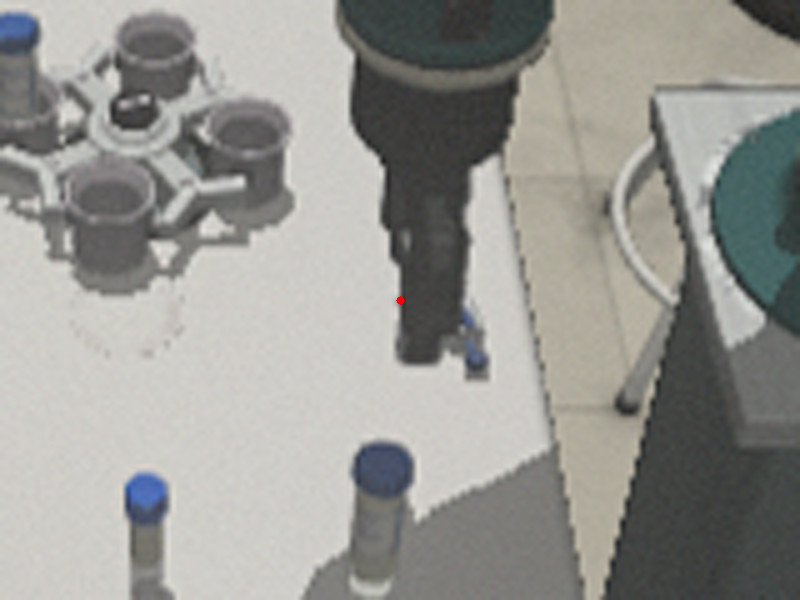

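The crop shows the open jaws directly over the tube's approach line, with the tips about 13 mm behind the TCP as stated. Measured finger x matches the forward kinematics, and the two cameras disagree by a few mm in y, so I'll use the middle value. Now I'll grasp the wide tube.

```bash
python3 -m creep '[[-1,0.05,0,0.5,0,0,0],[-1,0.05,0,1.2,0,0,0],[-1,0.05,0,1.9,0,0,0],[-1,0.05,0,2.6,0,0,0],[-1,0.05,0,3.2,0,0,0],[-1,0.05,0,3.7,0,0,0],[-1,0.05,0,4.04,0,0,0],[-1,0.05,0,4.04,0,0,0],[0,0.05,0,4.04,0,0,0],[0,0.05,0,4.04,0,0,0],[0.3,0.05,0,4.04,0,0,0],[0.3,0.05,0,4.04,0,0,0]]' && python3 -m creep '[[0.6,0,0,0,0,0,0],[1,0,0,0,0,0,0],[1,0,0,0,0,0,0],[1,0,0,0,0,0,0],[1,0,0,0,0,0,0],[1,0,0,0,0,0,0],[1,0,0,0,0,0,0],[1,0,0,0,0,0,0]]' && python3 -m creep '[[1,0,0,-0.2,0,0,0],[1,0,0,-0.6,0,0,0],[1,0,0,-1.2,0,0,0],[1,0,0,-1.8,0,0,0],[1,0,0,-2.4,0,0,0],[1,0,0,-3,0,0,0],[1,0,0,-3,0,0,0],[1,0,0,-3,0,0,0],[1,0,0,-3,0,0,0]]'
python3 - <<'E'
from h import *
o=robot.get_obs();e=o["eef_pos"];print(e,o["ft_force"],o["gripper_width"])
for c in("top","side"):
    P,col,p=cloud(c);cv2.imwrite(f"pics/g1_{c}.png",p[:,:,::-1])
    s=P[(np.hypot(*(P[:,:2]-e[:2]).T)<.035)&(P[:,2]>.11)&(P[:,2]<.19)]
    for z in np.arange(.11,.19,.015):
        t=s[abs(s[:,2]-z)<.0075]
        if len(t):print(c,z.round(3),len(t),t.min(0)[:2].round(3),t.max(0)[:2].round(3))
u,v=project("side",e)[0].astype(int);a=p[v-75:v+75,u-100:u+100,::-1]
cv2.imwrite("pics/g1_crop.png",cv2.resize(a,None,fx=4,fy=4,interpolation=cv2.INTER_CUBIC))
E
```

```text
time_s: 2.7
eef_pos: [0.3934, 0.2807, 0.0706]
ee_rot: [3.14, -0.001, 1.571]
ft_force: [-0.4, 0.6, 0.0]
gripper_width: 0.0385
time_s: 3.37
eef_pos: [0.3936, 0.2806, 0.0706]
ee_rot: [3.14, -0.001, 1.571]
ft_force: [-0.8, -0.3, 8.4]
gripper_width: 0.0323
time_s: 4.12
eef_pos: [0.3929, 0.28, 0.1897]
ee_rot: [3.142, -0.0, 1.571]
ft_force: [-1.2, -0.3, -0.8]
gripper_width: 0.0321
[0.39289232 0.28001067 0.18972615] [-1.19652305 -0.33419864 -0.77051791] 0.03211729644830478
side 0.125 29 [0.381 0.281] [0.409 0.297]
side 0.14 42 [0.382 0.285] [0.408 0.297]
side 0.155 39 [0.382 0.284] [0.408 0.297]
side 0.17 38 [0.383 0.279] [0.409 0.297]
side 0.185 17 [0.389 0.285] [0.408 0.297]
```

View pics/g1_crop.png

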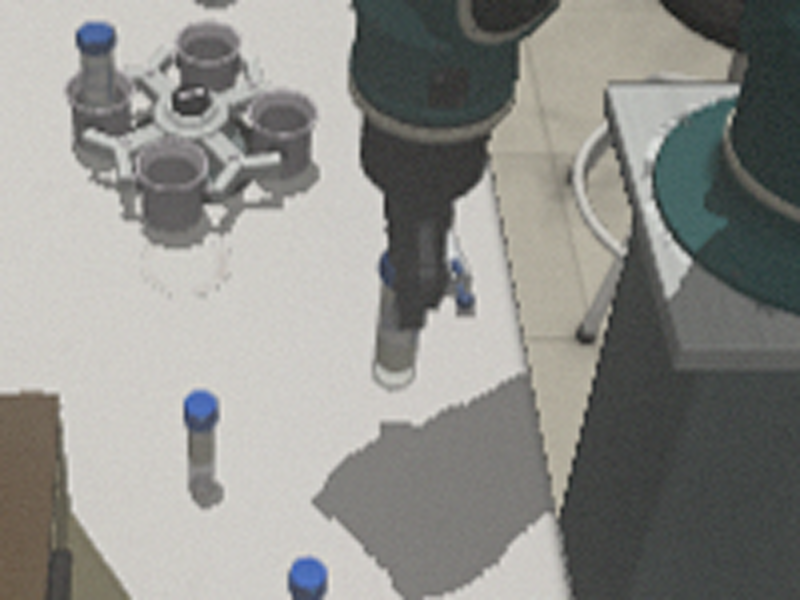

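The tube is held upright, about centred, with its base clear at crop position (395,380). Moving it to bucket c.

```bash
python3 -m creep '[[1,-0.5,0.1,0,0,0,0],[1,-1.3,0.26,0,0,0,0],[1,-2.2,0.44,0,0,0,0],[1,-3.1,0.62,0,0,0,0],[1,-4,0.8,0,0,0,0],[1,-4.9,0.98,0,0,0,0],[1,-5.8,1.16,0,0,0,0],[1,-6.6,1.32,0,0,0,0],[1,-7.3,1.45,0,0,0,0],[1,-7.8,1.55,0,0,0,0],[1,-8.06,1.58,0,0,0,0],[1,-8.06,1.58,0,0,0,0]]' && python3 -m creep '[[1,0,0,0.2,0,0,0],[1,0,0,0.5,0,0,0],[1,0,0,0.8,0,0,0],[1,0,0,1,0,0,0],[1,0,0,1,0,0,0]]'
python3 - <<'E'
from h import *
o=robot.get_obs();e=o["eef_pos"];print(e,o["ft_force"],o["gripper_width"])
P,col,p=cloud("side")
u,v=project("side",e)[0].astype(int);a=p[v-60:v+60,u-80:u+80,::-1]
cv2.imwrite("pics/c1.png",cv2.resize(a,None,fx=5,fy=5,interpolation=cv2.INTER_CUBIC))
E
```

```text
time_s: 5.22
eef_pos: [0.4561, -0.0446, 0.1891]
ee_rot: [-3.14, 0.001, 1.568]
ft_force: [0.4, -0.1, -0.3]
gripper_width: 0.0321
time_s: 5.63
eef_pos: [0.4553, -0.0414, 0.1478]
ee_rot: [-3.139, 0.0, 1.572]
ft_force: [-0.1, 0.5, -0.1]
gripper_width: 0.0325
[ 0.45525327 -0.04139291  0.14781984] [-0.05696463  0.54375873 -0.07551662] 0.0324639377889117
```

View pics/c1.png

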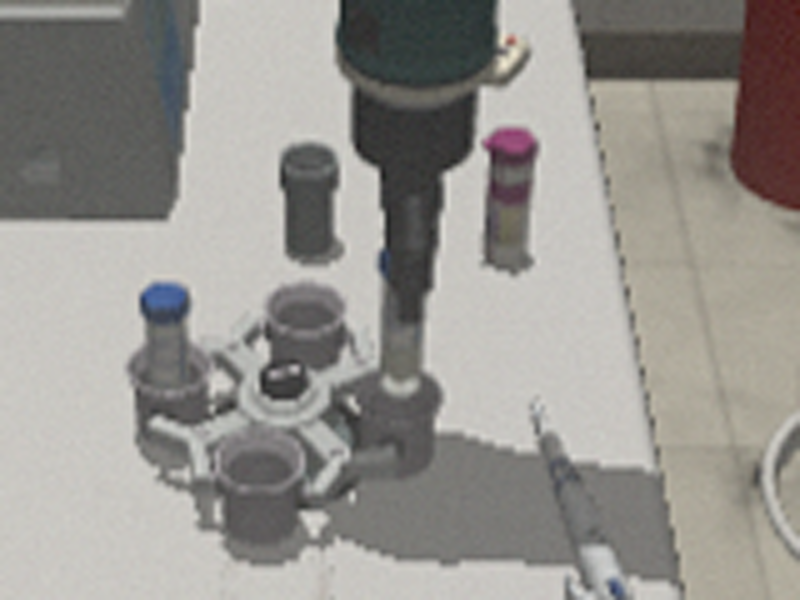

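The tube's base at about (401,385) is over bucket c's mouth, whose rim spans columns 362–442. Lowering.

```bash
python3 -m creep '[[1,0,0,0.2,0,0,0],[1,0,0,0.4,0,0,0],[1,0,0,0.6,0,0,0],[1,0,0,0.8,0,0,0],[1,0,0,1,0,0,0],[1,0,0,1.2,0,0,0],[1,0,0,1.35,0,0,0],[1,0,0,1.45,0,0,0],[1,0,0,1.45,0,0,0]]'
```

```text
time_s: 6.43
eef_pos: [0.456, -0.0423, 0.0909]
ee_rot: [-3.14, 0.0, 1.571]
ft_force: [0.1, 0.3, -0.2]
gripper_width: 0.0319
```

```bash
python3 -m creep '[[1,0,0,0.03,0,0,0],[1,0,0,0.06,0,0,0],[1,0,0,0.06,0,0,0],[0.1,0,0,0.06,0,0,0],[0,0,0,0.06,0,0,0],[-0.3,0,0,0.06,0,0,0],[-0.5,0,0,0.06,0,0,0],[-0.5,0,0,0.06,0,0,0]]' && python3 -m creep '[[-0.5,0,0,-0.3,0,0,0],[-0.5,0,0,-0.8,0,0,0],[-0.5,0,0,-1.5,0,0,0],[-0.5,0,0,-2.3,0,0,0],[-0.5,0,0,-3,0,0,0],[-0.5,0,0,-3,0,0,0]]' && python3 -m creep '[[-1,-6.2,1.5,0,0,0,0],[-1,-6.2,1.5,0,0,0,0],[-1,-6.2,1.5,0,0,0,0],[-1,-6.2,1.5,0,0,0,0],[-1,-6.2,1.5,0,0,0,0],[-1,-6.2,1.5,0,0,0,0],[-1,-6.2,1.5,0,0,0,0],[-1,-6.2,1.5,0,0,0,0]]'
python3 - <<'E'
from h import *
o=robot.get_obs();e=o["eef_pos"];print(e)
C={"top":.0025,"side":-.0012}
for c in C:
    P,col,p=cloud(c,f"pics/t2_{c}.png")
    for n,g,h in(("win",(.6136,-.072),.131),("w",(.4565,-.0425),.131),("b",(.5498,.0213),.068),("hub",(.535,-.0573),.076),("s1",(.517,-.295),.084),("s2",(.4375,-.431),.084)):
        s=P[(np.hypot(*(P[:,:2]-g).T)<.034)&(abs(P[:,2]-h)<.007)]
        print(c,n,len(s),s.mean(0).round(4) if len(s) else 0,s.min(0)[:2].round(3) if len(s) else 0,s.max(0)[:2].round(3) if len(s) else 0)
    u,v=project("side",(.535,-.057,.08))[0].astype(int)
a=p[v-60:v+60,u-80:u+80,::-1]
cv2.imwrite("pics/c2.png",cv2.resize(a,None,fx=5,fy=5,interpolation=cv2.INTER_CUBIC))
E
```

```text
time_s: 7.1
eef_pos: [0.4564, -0.0422, 0.0894]
ee_rot: [3.141, 0.0, 1.571]
ft_force: [-0.2, 0.1, -0.2]
gripper_width: 0.0639
time_s: 7.6
eef_pos: [0.4584, -0.0424, 0.2141]
ee_rot: [3.135, -0.001, 1.571]
ft_force: [0.8, 0.4, 0.2]
gripper_width: 0.0641
time_s: 8.27
eef_pos: [0.5158, -0.2933, 0.2088]
ee_rot: [-3.141, 0.001, 1.567]
ft_force: [-0.3, 0.1, -0.1]
gripper_width: 0.0855
[ 0.51580682 -0.29327237  0.20878501]
top win 64 [ 0.6133 -0.0744  0.1298] [ 0.598 -0.087] [ 0.628 -0.059]
top w 66 [ 0.4565 -0.0448  0.1307] [ 0.442 -0.058] [ 0.471 -0.03 ]
top b 83 [0.5513 0.0186 0.0669] [ 0.519 -0.011] [0.58  0.048]
top hub 59 [ 0.5338 -0.0595  0.0734] [ 0.517 -0.073] [ 0.55  -0.044]
top s1 0 0 0 0
top s2 73 [ 0.4379 -0.4326  0.0827] [ 0.415 -0.455] [ 0.459 -0.409]
side win 65 [ 0.6143 -0.0665  0.1308] [ 0.599 -0.084] [ 0.631 -0.05 ]
side w 63 [ 0.4581 -0.0359  0.1311] [ 0.443 -0.053] [ 0.473 -0.022]
side b 106 [0.551  0.018  0.0667] [ 0.522 -0.009] [0.579 0.053]
side hub 58 [ 0.5346 -0.052   0.074 ] [ 0.519 -0.071] [ 0.55  -0.037]
side s1 66 [ 0.5173 -0.294   0.0821] [ 0.496 -0.321] [ 0.539 -0.268]
side s2 57 [ 0.4382 -0.4284  0.0826] [ 0.417 -0.455] [ 0.458 -0.4  ]
```

View pics/c2.png

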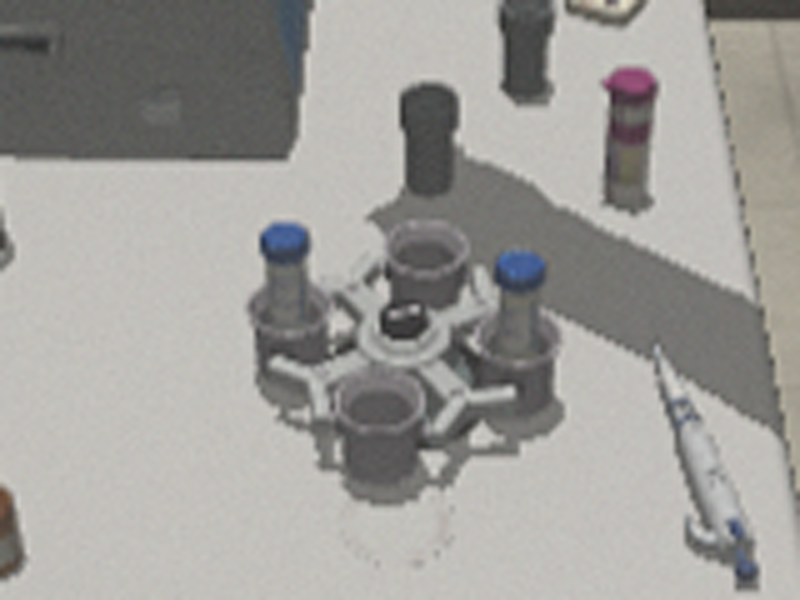

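The wide tube stands upright and seated in bucket c: cap at (520,270) in the crop, top at z = 0.131 m, same as wide_in. The TCP at release against the top view confirms a +2.5 mm y correction for the top camera. Next is sleeve 1.

```bash
python3 -m creep '[[-1,-0.1,0.02,0.5,0,0,0],[-1,-0.1,0.02,1.2,0,0,0],[-1,-0.1,0.02,1.9,0,0,0],[-1,-0.1,0.02,2.6,0,0,0],[-1,-0.1,0.02,3.2,0,0,0],[-1,-0.1,0.02,3.6,0,0,0],[-1,-0.1,0.02,3.82,0,0,0],[-1,-0.1,0.02,3.82,0,0,0],[-1,-0.1,0.02,3.82,0,0,0]]'
```

```text
time_s: 9.12
eef_pos: [0.5176, -0.2937, 0.0572]
ee_rot: [3.141, 0.0, 1.572]
ft_force: [0.1, 0.3, 0.9]
gripper_width: 0.0851
```

```bash
python3 -m creep '[[-0.4,-0.03,-0.01,0.03,0,0,0],[-0.2,-0.03,-0.01,0.03,0,0,0],[0,-0.03,-0.01,0.03,0,0,0],[0.5,-0.03,-0.01,0.03,0,0,0],[1,-0.03,-0.01,0.03,0,0,0],[1,-0.03,-0.01,0.03,0,0,0],[1,-0.03,-0.01,0.03,0,0,0],[1,-0.03,-0.01,0.03,0,0,0],[1,-0.03,-0.01,0.03,0,0,0]]' && python3 -m creep '[[1,0,0,-0.2,0,0,0],[1,0,0,-0.6,0,0,0],[1,0,0,-1.2,0,0,0],[1,0,0,-1.9,0,0,0],[1,0,0,-2.6,0,0,0],[1,0,0,-3.2,0,0,0],[1,0,0,-3.75,0,0,0],[1,0,0,-3.75,0,0,0],[1,0,0,-3.75,0,0,0]]'
python3 - <<'E'
from h import *
o=robot.get_obs();e=o["eef_pos"];print(e)
P,col,p=cloud("side")
s=P[(np.hypot(*(P[:,:2]-e[:2]).T)<.035)&(P[:,2]>.11)&(P[:,2]<.20)]
for z in np.arange(.14,.20,.015):
        t=s[abs(s[:,2]-z)<.0075]
        if len(t):print(z.round(3),len(t),t.min(0)[:2].round(3),t.max(0)[:2].round(3))
u,v=project("side",e)[0].astype(int);a=p[v-60:v+60,u-80:u+80,::-1]
cv2.imwrite("pics/s1.png",cv2.resize(a,None,fx=4,fy=4,interpolation=cv2.INTER_CUBIC))
E
```

```text
time_s: 9.87
eef_pos: [0.5175, -0.2957, 0.0565]
ee_rot: [3.14, 0.001, 1.571]
ft_force: [-0.8, 2.2, 11.6]
gripper_width: 0.0458
time_s: 10.62
eef_pos: [0.5172, -0.2956, 0.2068]
ee_rot: [3.139, 0.001, 1.571]
ft_force: [-0.2, -0.2, -0.5]
gripper_width: 0.0458
[ 0.51721358 -0.29558481  0.20679453]
0.155 20 [ 0.501 -0.29 ] [ 0.534 -0.277]
0.17 31 [ 0.501 -0.29 ] [ 0.534 -0.274]
0.185 36 [ 0.501 -0.292] [ 0.534 -0.272]
```

View pics/s1.png

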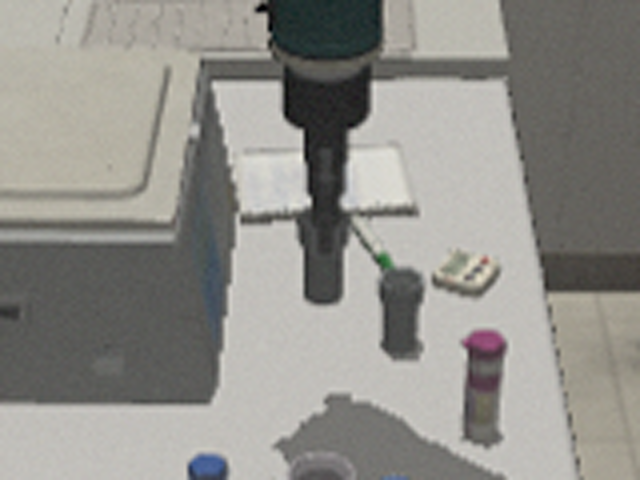

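The sleeve hangs upright in the jaws, base at (323,295). Moving it over bucket b and down to just above the rim.

```bash
python3 -m creep '[[1,0.5,0.05,0,0,0,0],[1,1.3,0.13,0,0,0,0],[1,2.2,0.22,0,0,0,0],[1,3.1,0.31,0,0,0,0],[1,4,0.41,0,0,0,0],[1,4.9,0.5,0,0,0,0],[1,5.8,0.6,0,0,0,0],[1,6.6,0.68,0,0,0,0],[1,7.3,0.75,0,0,0,0],[1,7.7,0.8,0,0,0,0],[1,7.92,0.82,0,0,0,0],[1,7.92,0.82,0,0,0,0]]' && python3 -m creep '[[1,0,0,0.2,0,0,0],[1,0,0,0.6,0,0,0],[1,0,0,1,0,0,0],[1,0,0,1.4,0,0,0],[1,0,0,1.7,0,0,0],[1,0,0,1.8,0,0,0],[1,0,0,1.8,0,0,0]]'
```

```text
time_s: 11.67
eef_pos: [0.5492, 0.023, 0.2044]
ee_rot: [-3.14, 0.0, 1.573]
ft_force: [0.4, 0.4, -0.6]
gripper_width: 0.0456
time_s: 12.25
eef_pos: [0.549, 0.0203, 0.1323]
ee_rot: [-3.14, 0.001, 1.57]
ft_force: [0.0, 0.3, -0.8]
gripper_width: 0.0456
```

```bash
python3 -m creep '[[1,0.02,0.02,0.2,0,0,0],[1,0.02,0.02,0.4,0,0,0],[1,0.02,0.02,0.6,0,0,0],[1,0.02,0.02,0.8,0,0,0],[1,0.02,0.02,1,0,0,0],[1,0.02,0.02,1.2,0,0,0],[1,0.02,0.02,1.35,0,0,0],[1,0.02,0.02,1.39,0,0,0],[1,0.02,0.02,1.39,0,0,0]]'
```

```text
time_s: 13.0
eef_pos: [0.5501, 0.0221, 0.0772]
ee_rot: [-3.141, 0.0, 1.571]
ft_force: [0.7, -0.2, -1.2]
gripper_width: 0.0454
```

```bash
python3 -m creep '[[1,0,0,0.03,0,0,0],[1,0,0,0.06,0,0,0],[1,0,0,0.06,0,0,0],[0,0,0,0.06,0,0,0],[-0.2,0,0,0.06,0,0,0],[-0.5,0,0,0.06,0,0,0],[-0.5,0,0,0.06,0,0,0],[-0.5,0,0,0.06,0,0,0]]' && python3 -m creep '[[-0.5,0,0,-0.3,0,0,0],[-0.5,0,0,-0.8,0,0,0],[-0.5,0,0,-1.5,0,0,0],[-0.5,0,0,-2.3,0,0,0],[-0.5,0,0,-3.2,0,0,0],[-0.5,0,0,-3.8,0,0,0],[-0.5,0,0,-3.8,0,0,0]]' && python3 -m creep '[[-1,-11.31,-2.8,0,0,0,0],[-1,-11.31,-2.8,0,0,0,0],[-1,-11.31,-2.8,0,0,0,0],[-1,-11.31,-2.8,0,0,0,0],[-1,-11.31,-2.8,0,0,0,0],[-1,-11.31,-2.8,0,0,0,0],[-1,-11.31,-2.8,0,0,0,0],[-1,-11.31,-2.8,0,0,0,0],[-1,-11.31,-2.8,0,0,0,0],[-1,-11.31,-2.8,0,0,0,0],[-1,-11.31,-2.8,0,0,0,0],[-1,-11.31,-2.8,0,0,0,0]]' && python3 -m creep '[[-1,0,0,0,0,0,0],[-1,0,0,0,0,0,0],[-1,0,0,0,0,0,0]]'
python3 - <<'E'
from h import *
for c in("top","side"):
    P,col,p=cloud(c,f"pics/t3_{c}.png")
    for n,g,h in(("win",(.6136,-.072),.131),("w",(.4565,-.0425),.131),("sb",(.5498,.0213),.102),("d",(.5205,-.136),.068),("hub",(.535,-.0573),.076),("s2",(.4375,-.431),.084)):
        s=P[(np.hypot(*(P[:,:2]-g).T)<.034)&(abs(P[:,2]-h)<.007)]
        print(c,n,len(s),s.mean(0).round(4) if len(s) else 0,s.min(0)[:2].round(3) if len(s) else 0,s.max(0)[:2].round(3) if len(s) else 0)
E
```

```text
time_s: 13.67
eef_pos: [0.5504, 0.0222, 0.0754]
ee_rot: [3.141, 0.0, 1.571]
ft_force: [-0.4, -0.1, -0.8]
gripper_width: 0.0641
time_s: 14.25
eef_pos: [0.5523, 0.022, 0.2333]
ee_rot: [3.134, -0.001, 1.571]
ft_force: [-0.6, 0.2, -0.7]
gripper_width: 0.0639
time_s: 15.25
eef_pos: [0.4345, -0.4366, 0.2282]
ee_rot: [-3.141, 0.003, 1.564]
ft_force: [-1.2, -1.5, 0.3]
gripper_width: 0.0853
time_s: 15.5
eef_pos: [0.439, -0.4292, 0.2275]
ee_rot: [3.141, -0.001, 1.572]
ft_force: [-0.3, 0.2, -0.6]
gripper_width: 0.0851
top win 62 [ 0.6133 -0.0743  0.1305] [ 0.598 -0.087] [ 0.628 -0.059]
top w 64 [ 0.4567 -0.0445  0.1299] [ 0.442 -0.058] [ 0.471 -0.03 ]
top sb 63 [0.5506 0.0215 0.1001] [ 0.527 -0.   ] [0.574 0.043]
top d 80 [ 0.5218 -0.1383  0.0668] [ 0.49  -0.166] [ 0.549 -0.11 ]
top hub 54 [ 0.5348 -0.0602  0.0737] [ 0.52  -0.073] [ 0.551 -0.044]
top s2 13 [ 0.4393 -0.4127  0.0831] [ 0.429 -0.416] [ 0.451 -0.408]
side win 63 [ 0.6148 -0.067   0.131 ] [ 0.599 -0.084] [ 0.63 -0.05]
side w 60 [ 0.4581 -0.0363  0.1314] [ 0.443 -0.054] [ 0.473 -0.024]
side sb 87 [0.5511 0.0252 0.1009] [ 0.529 -0.002] [0.574 0.049]
side d 86 [ 0.5194 -0.1393  0.0666] [ 0.491 -0.165] [ 0.548 -0.104]
side hub 56 [ 0.5351 -0.0521  0.0741] [ 0.519 -0.07 ] [ 0.55  -0.038]
side s2 56 [ 0.4365 -0.4283  0.0823] [ 0.416 -0.457] [ 0.458 -0.403]
```

Sleeve 1 is seated in b (top at 0.101 m, on axis). Next is sleeve 2.

```bash
python3 -m creep '[[-1,-0.03,-0.03,0.6,0,0,0],[-1,-0.03,-0.03,1.4,0,0,0],[-1,-0.03,-0.03,2.2,0,0,0],[-1,-0.03,-0.03,3,0,0,0],[-1,-0.03,-0.03,3.6,0,0,0],[-1,-0.03,-0.03,4.05,0,0,0],[-1,-0.03,-0.03,4.27,0,0,0],[-1,-0.03,-0.03,4.27,0,0,0],[-1,-0.03,-0.03,4.27,0,0,0]]'
```

```text
time_s: 16.35
eef_pos: [0.4377, -0.4313, 0.0573]
ee_rot: [3.141, 0.0, 1.572]
ft_force: [0.0, -0.6, 0.1]
gripper_width: 0.0852
```

```bash
python3 -m creep '[[-0.4,0,0,0.02,0,0,0],[-0.2,0,0,0.02,0,0,0],[0,0,0,0.02,0,0,0],[0.5,0,0,0.02,0,0,0],[1,0,0,0.02,0,0,0],[1,0,0,0.02,0,0,0],[1,0,0,0.02,0,0,0],[1,0,0,0.02,0,0,0],[1,0,0,0.02,0,0,0]]' && python3 -m creep '[[1,0,0,-0.2,0,0,0],[1,0,0,-0.6,0,0,0],[1,0,0,-1.2,0,0,0],[1,0,0,-1.9,0,0,0],[1,0,0,-2.6,0,0,0],[1,0,0,-3.2,0,0,0],[1,0,0,-3.75,0,0,0],[1,0,0,-3.75,0,0,0],[1,0,0,-3.75,0,0,0]]'
python3 - <<'E'
from h import *
o=robot.get_obs();e=o["eef_pos"];print(e)
P,col,p=cloud("side","pics/s2.png")
s=P[(np.hypot(*(P[:,:2]-e[:2]).T)<.035)&(P[:,2]>.11)&(P[:,2]<.20)]
for z in np.arange(.14,.20,.015):
        t=s[abs(s[:,2]-z)<.0075]
        if len(t):print(z.round(3),len(t),t.min(0)[:2].round(3),t.max(0)[:2].round(3))
E
```

```text
time_s: 17.1
eef_pos: [0.438, -0.4317, 0.0571]
ee_rot: [3.14, 0.001, 1.571]
ft_force: [-1.2, 3.7, 13.0]
gripper_width: 0.0461
time_s: 17.85
eef_pos: [0.4376, -0.4317, 0.2072]
ee_rot: [3.14, 0.001, 1.571]
ft_force: [-0.1, -1.0, -0.8]
gripper_width: 0.0466
[ 0.43757099 -0.43174094  0.20723139]
0.155 18 [ 0.42  -0.427] [ 0.452 -0.41 ]
0.17 31 [ 0.42  -0.426] [ 0.452 -0.403]
0.185 30 [ 0.421 -0.424] [ 0.453 -0.409]
```

```bash
python3 -m creep '[[1,0.5,0.14,0,0,0,0],[1,1.3,0.37,0,0,0,0],[1,2.2,0.62,0,0,0,0],[1,3.1,0.87,0,0,0,0],[1,4,1.13,0,0,0,0],[1,4.9,1.38,0,0,0,0],[1,5.7,1.6,0,0,0,0],[1,6.4,1.8,0,0,0,0],[1,7,1.97,0,0,0,0],[1,7.3,2.06,0,0,0,0],[1,7.4,2.085,0,0,0,0],[1,7.4,2.085,0,0,0,0]]' && python3 -m creep '[[1,0,0,0.2,0,0,0],[1,0,0,0.6,0,0,0],[1,0,0,1,0,0,0],[1,0,0,1.4,0,0,0],[1,0,0,1.7,0,0,0],[1,0,0,1.8,0,0,0],[1,0,0,1.8,0,0,0]]'
```

```text
time_s: 18.9
eef_pos: [0.5204, -0.1352, 0.2052]
ee_rot: [-3.141, 0.0, 1.572]
ft_force: [0.8, -0.7, -0.8]
gripper_width: 0.0459
time_s: 19.48
eef_pos: [0.5198, -0.1363, 0.1327]
ee_rot: [-3.14, 0.0, 1.57]
ft_force: [-0.1, -0.8, -1.2]
gripper_width: 0.0465
```

Seated TCP should be 0.0571 + 0.018 = 0.0751.

```bash
python3 -m creep '[[1,0,0.02,0.2,0,0,0],[1,0,0.02,0.4,0,0,0],[1,0,0.02,0.6,0,0,0],[1,0,0.02,0.8,0,0,0],[1,0,0.02,1,0,0,0],[1,0,0.02,1.2,0,0,0],[1,0,0.02,1.35,0,0,0],[1,0,0.02,1.41,0,0,0],[1,0,0.02,1.41,0,0,0],[1,0,0.02,1.41,0,0,0]]'
```

```text
time_s: 20.32
eef_pos: [0.5214, -0.1355, 0.0774]
ee_rot: [3.142, 0.0, 1.571]
ft_force: [-0.2, 0.2, -0.4]
gripper_width: 0.0463
```

```bash
python3 -m creep '[[1,0,0,0.03,0,0,0],[1,0,0,0.06,0,0,0],[1,0,0,0.06,0,0,0],[0,0,0,0.06,0,0,0],[-0.2,0,0,0.06,0,0,0],[-0.5,0,0,0.06,0,0,0],[-0.5,0,0,0.06,0,0,0],[-0.5,0,0,0.06,0,0,0]]' && python3 -m creep '[[-0.5,0,0,-0.3,0,0,0],[-0.5,0,0,-0.8,0,0,0],[-0.5,0,0,-1.5,0,0,0],[-0.5,0,0,-2.3,0,0,0],[-0.5,0,0,-3.2,0,0,0],[-0.5,0,0,-3.8,0,0,0],[-0.5,0,0,-3.8,0,0,0]]' && python3 -m creep '[[-0.5,10.6,0.07,0,0,0,0],[-0.5,10.6,0.07,0,0,0,0],[-0.5,10.6,0.07,0,0,0,0],[-0.5,10.6,0.07,0,0,0,0],[-0.5,10.6,0.07,0,0,0,0],[-0.5,10.6,0.07,0,0,0,0],[-0.5,10.6,0.07,0,0,0,0],[-0.5,10.6,0.07,0,0,0,0],[-0.5,10.6,0.07,0,0,0,0],[-0.5,10.6,0.07,0,0,0,0],[-0.5,10.6,0.07,0,0,0,0],[-0.5,10.6,0.07,0,0,0,0]]' && python3 -m creep '[[-0.5,0,0,0.5,0,0,0],[-0.5,0,0,1,0,0,0],[-0.5,0,0,1,0,0,0],[-0.5,0,0,1,0,0,0]]'
python3 - <<'E'
from h import *
for c in("top","side"):
    P,col,p=cloud(c,f"pics/t4_{c}.png")
    for n,g,h in(("win",(.6136,-.072),.131),("w",(.4565,-.0425),.131),("sb",(.5498,.0213),.102),("sd",(.5205,-.136),.102),("hub",(.535,-.0573),.076),("n1",(.524,.288),.1),("n2",(.456,.4185),.1)):
        s=P[(np.hypot(*(P[:,:2]-g).T)<.03)&(abs(P[:,2]-h)<.007)]
        print(c,n,len(s),s.mean(0).round(4) if len(s) else 0,s.min(0)[:2].round(3) if len(s) else 0,s.max(0)[:2].round(3) if len(s) else 0)
u,v=project("side",(.535,.1,.08))[0].astype(int)
a=p[v-90:v+90,u-100:u+100,::-1]
cv2.imwrite("pics/c4.png",cv2.resize(a,None,fx=3.3,fy=3.3,interpolation=cv2.INTER_CUBIC))
E
```

```text
time_s: 20.98
eef_pos: [0.5214, -0.1354, 0.0749]
ee_rot: [-3.142, 0.0, 1.571]
ft_force: [0.1, 0.6, 0.7]
gripper_width: 0.0641
time_s: 21.57
eef_pos: [0.5231, -0.1362, 0.2327]
ee_rot: [3.134, 0.001, 1.571]
ft_force: [0.3, 0.0, 0.4]
gripper_width: 0.064
time_s: 22.57
eef_pos: [0.523, 0.292, 0.2269]
ee_rot: [-3.141, 0.0, 1.576]
ft_force: [-0.4, 0.3, 0.5]
gripper_width: 0.064
time_s: 22.9
eef_pos: [0.524, 0.2875, 0.187]
ee_rot: [-3.141, 0.001, 1.57]
ft_force: [-0.2, 0.6, 1.1]
gripper_width: 0.0639
top win 63 [ 0.6129 -0.0742  0.1303] [ 0.599 -0.087] [ 0.627 -0.059]
top w 66 [ 0.4563 -0.0446  0.1303] [ 0.442 -0.058] [ 0.47 -0.03]
top sb 63 [0.5507 0.0198 0.1001] [ 0.526 -0.   ] [0.574 0.043]
top sd 62 [ 0.5204 -0.1377  0.1001] [ 0.5   -0.158] [ 0.544 -0.115]
top hub 51 [ 0.5345 -0.0588  0.0726] [ 0.52  -0.073] [ 0.551 -0.044]
top n1 18 [0.5201 0.2816 0.0993] [0.513 0.275] [0.528 0.289]
top n2 0 0 0 0
side win 66 [ 0.6145 -0.0665  0.1307] [ 0.6   -0.084] [ 0.63  -0.051]
side w 30 [ 0.4505 -0.0365  0.1311] [ 0.443 -0.052] [ 0.457 -0.023]
side sb 0 0 0 0
side sd 0 0 0 0
side hub 0 0 0 0
side n1 63 [0.5248 0.2931 0.0994] [0.514 0.28 ] [0.536 0.305]
side n2 73 [0.4577 0.4236 0.1005] [0.447 0.412] [0.47  0.435]
```

View pics/c4.png

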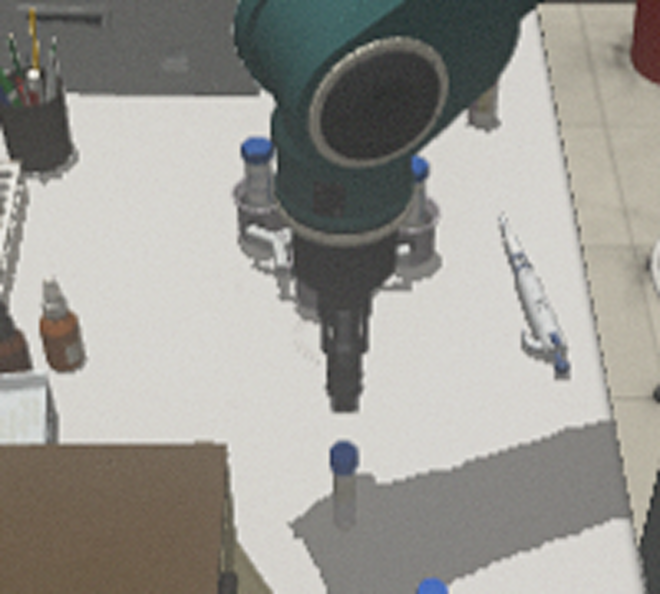

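The jaws are lined up directly above narrow tube 1, whose cap is at (343,458) in the crop. Top-view heights show both sleeves seated. Grasping.

```bash
python3 -m creep '[[-0.5,0.02,0,0.5,0,0,0],[-0.5,0.02,0,1.1,0,0,0],[-0.5,0.02,0,1.7,0,0,0],[-0.5,0.02,0,2.2,0,0,0],[-0.5,0.02,0,2.6,0,0,0],[-0.5,0.02,0,2.9,0,0,0],[-0.5,0.02,0,2.9,0,0,0],[-0.5,0.02,0,2.9,0,0,0],[0,0.02,0,2.9,0,0,0],[0.2,0.02,0,2.9,0,0,0],[0.3,0.02,0,2.9,0,0,0],[0.4,0.02,0,2.9,0,0,0]]' && python3 -m creep '[[0.5,0,0,0,0,0,0],[0.6,0,0,0,0,0,0],[1,0,0,0,0,0,0],[1,0,0,0,0,0,0],[1,0,0,0,0,0,0],[1,0,0,0,0,0,0],[1,0,0,0,0,0,0],[1,0,0,0,0,0,0]]' && python3 -m creep '[[1,0,0,-0.2,0,0,0],[1,0,0,-0.6,0,0,0],[1,0,0,-1.2,0,0,0],[1,0,0,-1.9,0,0,0],[1,0,0,-2.6,0,0,0],[1,0,0,-3.3,0,0,0],[1,0,0,-3.8,0,0,0],[1,0,0,-4,0,0,0],[1,0,0,-4,0,0,0],[1,0,0,-4,0,0,0]]'
python3 - <<'E'
from h import *
o=robot.get_obs();e=o["eef_pos"];print(e,o["gripper_width"])
P,col,p=cloud("side")
s=P[(np.hypot(*(P[:,:2]-e[:2]).T)<.03)&(P[:,2]>.14)&(P[:,2]<.25)]
for z in np.arange(.15,.25,.015):
        t=s[abs(s[:,2]-z)<.0075]
        if len(t):print(z.round(3),len(t),t.min(0)[:2].round(3),t.max(0)[:2].round(3))
u,v=project("side",e)[0].astype(int);a=p[v-50:v+70,u-80:u+80,::-1]
cv2.imwrite("pics/n1.png",cv2.resize(a,None,fx=4,fy=4,interpolation=cv2.INTER_CUBIC))
E
```

```text
time_s: 24.0
eef_pos: [0.5244, 0.2896, 0.0716]
ee_rot: [3.141, -0.001, 1.571]
ft_force: [0.4, 0.9, 0.4]
gripper_width: 0.0256
time_s: 24.67
eef_pos: [0.5246, 0.2897, 0.0716]
ee_rot: [3.141, -0.001, 1.571]
ft_force: [-0.3, 0.1, 6.9]
gripper_width: 0.0213
time_s: 25.5
eef_pos: [0.5238, 0.2893, 0.2305]
ee_rot: [-3.141, 0.0, 1.571]
ft_force: [-0.1, 0.7, -1.4]
gripper_width: 0.021
[0.52382949 0.28931433 0.23054551] 0.02096379653497446
0.165 23 [0.517 0.293] [0.532 0.301]
0.18 23 [0.517 0.294] [0.532 0.301]
0.195 30 [0.517 0.292] [0.532 0.301]
0.21 26 [0.517 0.292] [0.532 0.301]
0.225 7 [0.519 0.297] [0.532 0.306]
0.24 25 [0.514 0.305] [0.534 0.314]
```

View pics/n1.png

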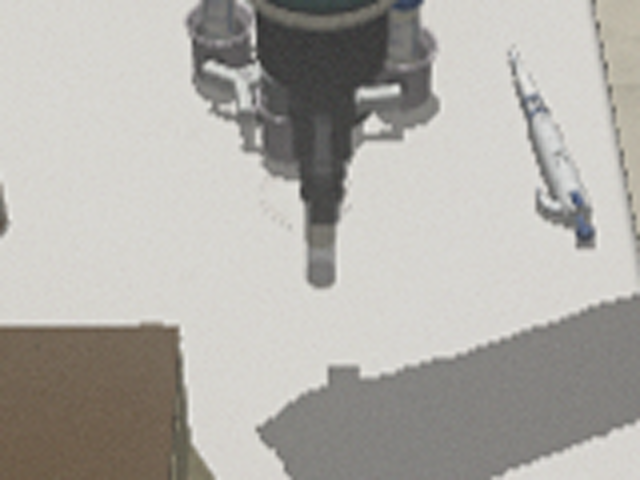

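Narrow tube 1 hangs straight, base at (320,280). Carrying it to the sleeve in d.

```bash
python3 -m creep '[[1,-0.5,0,0,0,0,0],[1,-1.3,0,0,0,0,0],[1,-2.2,-0.02,0,0,0,0],[1,-3.1,-0.02,0,0,0,0],[1,-4,-0.03,0,0,0,0],[1,-4.9,-0.04,0,0,0,0],[1,-5.8,-0.05,0,0,0,0],[1,-6.7,-0.06,0,0,0,0],[1,-7.6,-0.06,0,0,0,0],[1,-8.5,-0.07,0,0,0,0],[1,-9.2,-0.08,0,0,0,0],[1,-9.7,-0.08,0,0,0,0]]' && python3 -m creep '[[1,-0.5,0,0,0,0,0],[1,-0.8,0,0,0,0,0],[1,-0.92,0,0,0,0,0],[1,-0.92,0,0.2,0,0,0],[1,-0.92,0,0.5,0,0,0],[1,-0.92,0,0.8,0,0,0],[1,-0.92,0,1.05,0,0,0],[1,-0.92,0,1.15,0,0,0],[1,-0.92,0,1.15,0,0,0],[1,-0.92,0,1.15,0,0,0]]'
python3 - <<'E'
from h import *
o=robot.get_obs();e=o["eef_pos"];print(e)
P,col,p=cloud("side")
u,v=project("side",e)[0].astype(int);a=p[v-60:v+60,u-80:u+80,::-1]
cv2.imwrite("pics/n1d.png",cv2.resize(a,None,fx=5,fy=5,interpolation=cv2.INTER_CUBIC))
E
```

```text
time_s: 26.55
eef_pos: [0.5199, -0.1016, 0.2298]
ee_rot: [-3.14, 0.001, 1.568]
ft_force: [0.4, 0.3, -0.9]
gripper_width: 0.0214
time_s: 27.38
eef_pos: [0.521, -0.1352, 0.1848]
ee_rot: [-3.141, 0.0, 1.571]
ft_force: [0.5, 0.2, 0.7]
gripper_width: 0.0211
[ 0.52101352 -0.13523476  0.18477026]
```

View pics/n1d.png

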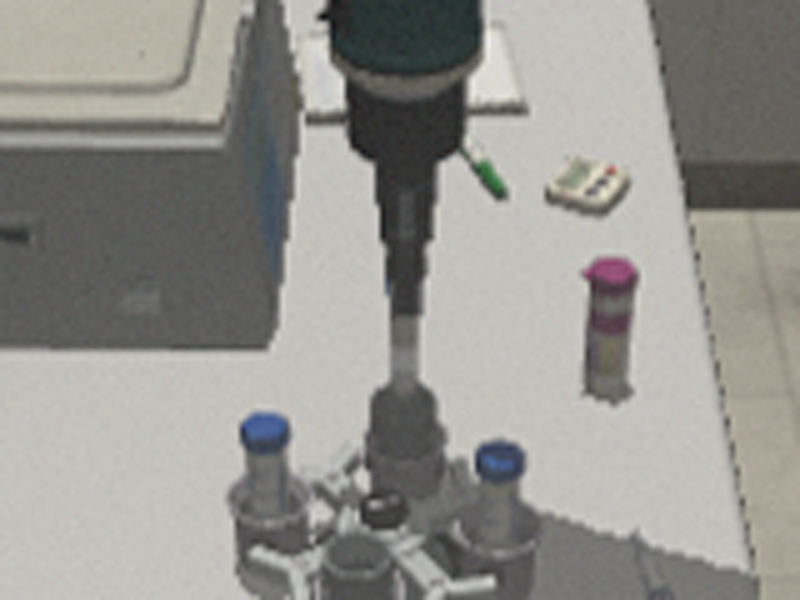

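The tube at column 404 is centred over the sleeve mouth (columns 370–436). Lowering.

```bash
python3 -m creep '[[1,0,0,0.2,0,0,0],[1,0,0,0.4,0,0,0],[1,0,0,0.6,0,0,0],[1,0,0,0.8,0,0,0],[1,0,0,1,0,0,0],[1,0,0,1.2,0,0,0],[1,0,0,1.4,0,0,0],[1,0,0,1.55,0,0,0],[1,0,0,1.6,0,0,0],[1,0,0,1.6,0,0,0]]'
```

```text
time_s: 28.27
eef_pos: [0.5208, -0.1354, 0.1204]
ee_rot: [-3.141, 0.0, 1.571]
ft_force: [-0.4, -0.6, -0.7]
gripper_width: 0.0216
```

```bash
python3 -m creep '[[1,0,0,0.03,0,0,0],[1,0,0,0.05,0,0,0],[1,0,0,0.05,0,0,0],[0.5,0,0,0.05,0,0,0],[0.2,0,0,0.05,0,0,0],[-0.2,0,0,0.05,0,0,0],[-0.5,0,0,0.05,0,0,0],[-0.5,0,0,0.05,0,0,0]]' && python3 -m creep '[[-0.5,0,0,-0.3,0,0,0],[-0.5,0,0,-0.8,0,0,0],[-0.5,0,0,-1.5,0,0,0],[-0.5,0,0,-2.3,0,0,0],[-0.5,0,0,-3,0,0,0],[-0.5,0,0,-3,0,0,0]]'
python3 - <<'E'
from h import *
for c in("top","side"):
    P,col,p=cloud(c)
    s=P[(P[:,1]>.3)&(P[:,1]<.6)&(P[:,0]>.3)&(P[:,0]<.75)&(P[:,2]>.05)&(np.hypot(P[:,0]-.456,P[:,1]-.418)>.03)&(np.hypot(P[:,0]-.524,P[:,1]-.288)>.03)]
    for y in (.3,.35,.4,.45,.5,.55):
        t=s[(s[:,1]>=y)&(s[:,1]<y+.05)]
        if len(t): print(c,y,len(t),"minx",t[:,0].min().round(3),"zmax",t[:,2].max().round(3), "near x<.54 zmax",t[t[:,0]<.54][:,2].max().round(3) if (t[:,0]<.54).any() else 0)
E
```

```text
time_s: 28.93
eef_pos: [0.521, -0.1354, 0.119]
ee_rot: [3.142, 0.0, 1.571]
ft_force: [0.3, -0.3, -0.3]
gripper_width: 0.0638
time_s: 29.43
eef_pos: [0.5229, -0.1363, 0.245]
ee_rot: [3.134, 0.001, 1.57]
ft_force: [0.7, -0.1, 0.6]
gripper_width: 0.064
top 0.35 796 minx 0.574 zmax 0.255 near x<.54 zmax 0
top 0.4 956 minx 0.569 zmax 0.256 near x<.54 zmax 0
top 0.45 1011 minx 0.559 zmax 0.254 near x<.54 zmax 0
top 0.5 1008 minx 0.425 zmax 0.257 near x<.54 zmax 0.075
top 0.55 1298 minx 0.347 zmax 0.255 near x<.54 zmax 0.077
side 0.35 49 minx 0.576 zmax 0.252 near x<.54 zmax 0
side 0.4 1520 minx 0.572 zmax 0.254 near x<.54 zmax 0
side 0.45 1707 minx 0.56 zmax 0.255 near x<.54 zmax 0
side 0.5 2166 minx 0.434 zmax 0.255 near x<.54 zmax 0.073
side 0.55 3332 minx 0.347 zmax 0.254 near x<.54 zmax 0.074
```

The brown box starts at x ≥ 0.56, so n2 is clear of it. Moving to narrow tube 2.

```bash
python3 -m creep '[[-0.5,8,-1,0,0,0,0],[-0.5,8,-1,0,0,0,0],[-0.5,8,-1,0,0,0,0],[-0.5,8,-1,0,0,0,0],[-0.5,8,-1,0,0,0,0],[-0.5,8,-1,0,0,0,0],[-0.5,8,-1,0,0,0,0],[-0.5,8,-1,0,0,0,0],[-0.5,8,-1,0,0,0,0]]' && python3 -m creep '[[-0.5,5.84,-0.63,0,0,0,0],[-0.5,5.84,-0.63,0,0,0,0],[-0.5,5.84,-0.63,0,0,0,0],[-0.5,5.84,-0.63,0,0,0,0],[-0.5,5.84,-0.63,0,0,0,0],[-0.5,5.84,-0.63,0,0,0,0],[-0.5,5.84,-0.63,0,0,0,0],[-0.5,5.84,-0.63,1,0,0,0],[-0.5,5.84,-0.63,1.5,0,0,0],[-0.5,5.84,-0.63,1.5,0,0,0],[-0.5,5.84,-0.63,1.5,0,0,0]]'
python3 - <<'E'
from h import *
for c in("top","side"):
    P,col,p=cloud(c)
    for n,g,h in(("nd",(.521,-.135),.147),("sd",(.521,-.135),.102),("n2",(.456,.4185),.1)):
        s=P[(np.hypot(*(P[:,:2]-g).T)<.03)&(abs(P[:,2]-h)<.007)]
        print(c,n,len(s),s.mean(0).round(4) if len(s) else 0,s.min(0)[:2].round(3) if len(s) else 0,s.max(0)[:2].round(3) if len(s) else 0)
E
```

```text
time_s: 30.28
eef_pos: [0.4789, 0.1909, 0.238]
ee_rot: [-3.14, -0.0, 1.579]
ft_force: [0.1, 0.0, -0.8]
gripper_width: 0.0642
time_s: 31.2
eef_pos: [0.4554, 0.4174, 0.1782]
ee_rot: [-3.14, 0.002, 1.571]
ft_force: [1.4, 0.3, 1.0]
gripper_width: 0.0639
top nd 32 [ 0.5204 -0.1376  0.1464] [ 0.512 -0.146] [ 0.53  -0.129]
top sd 56 [ 0.5189 -0.1367  0.0999] [ 0.5   -0.158] [ 0.544 -0.115]
top n2 13 [0.4498 0.4165 0.0996] [0.445 0.407] [0.464 0.424]
side nd 32 [ 0.5217 -0.1316  0.1458] [ 0.512 -0.141] [ 0.533 -0.122]
side sd 36 [ 0.5325 -0.1292  0.1018] [ 0.509 -0.152] [ 0.544 -0.109]
side n2 74 [0.4577 0.4234 0.1   ] [0.447 0.411] [0.469 0.433]
```

```bash
python3 -m creep '[[-0.5,0.03,0.02,0.5,0,0,0],[-0.5,0.03,0.02,1.1,0,0,0],[-0.5,0.03,0.02,1.7,0,0,0],[-0.5,0.03,0.02,2.2,0,0,0],[-0.5,0.03,0.02,2.5,0,0,0],[-0.5,0.03,0.02,2.67,0,0,0],[-0.5,0.03,0.02,2.67,0,0,0],[-0.5,0.03,0.02,2.67,0,0,0],[0,0.03,0.02,2.67,0,0,0],[0.2,0.03,0.02,2.67,0,0,0],[0.3,0.03,0.02,2.67,0,0,0],[0.4,0.03,0.02,2.67,0,0,0]]' && python3 -m creep '[[0.5,0,0,0,0,0,0],[0.6,0,0,0,0,0,0],[1,0,0,0,0,0,0],[1,0,0,0,0,0,0],[1,0,0,0,0,0,0],[1,0,0,0,0,0,0],[1,0,0,0,0,0,0],[1,0,0,0,0,0,0]]' && python3 -m creep '[[1,0,0,-0.2,0,0,0],[1,0,0,-0.6,0,0,0],[1,0,0,-1.2,0,0,0],[1,0,0,-1.9,0,0,0],[1,0,0,-2.6,0,0,0],[1,0,0,-3.3,0,0,0],[1,0,0,-3.8,0,0,0],[1,0,0,-4,0,0,0],[1,0,0,-4,0,0,0],[1,0,0,-4,0,0,0]]'
python3 - <<'E'
from h import *
o=robot.get_obs();e=o["eef_pos"];print(e,o["gripper_width"])
P,col,p=cloud("side")
s=P[(np.hypot(*(P[:,:2]-e[:2]).T)<.03)&(P[:,2]>.14)&(P[:,2]<.25)]
for z in np.arange(.15,.25,.015):
        t=s[abs(s[:,2]-z)<.0075]
        if len(t):print(z.round(3),len(t),t.min(0)[:2].round(3),t.max(0)[:2].round(3))
E
```

```text
time_s: 32.3
eef_pos: [0.4566, 0.4195, 0.0726]
ee_rot: [3.141, -0.001, 1.571]
ft_force: [-0.2, -0.6, 0.3]
gripper_width: 0.0254
time_s: 32.97
eef_pos: [0.4568, 0.4197, 0.0727]
ee_rot: [3.141, -0.001, 1.571]
ft_force: [-0.1, -0.5, 5.8]
gripper_width: 0.0212
time_s: 33.8
eef_pos: [0.4562, 0.4192, 0.2317]
ee_rot: [-3.141, 0.0, 1.571]
ft_force: [-0.9, -0.2, -0.7]
gripper_width: 0.0212
[0.45622388 0.41921104 0.23167323] 0.02120357976906219
0.165 28 [0.447 0.42 ] [0.467 0.431]
0.18 28 [0.448 0.424] [0.465 0.431]
0.195 28 [0.449 0.423] [0.466 0.43 ]
0.21 34 [0.447 0.421] [0.466 0.431]
0.225 13 [0.451 0.419] [0.467 0.43 ]
0.24 23 [0.445 0.403] [0.468 0.444]
```

```bash
python3 -m creep '[[1,-0.5,0.12,0,0,0,0],[1,-1.3,0.31,0,0,0,0],[1,-2.1,0.5,0,0,0,0],[1,-3,0.71,0,0,0,0],[1,-3.9,0.93,0,0,0,0],[1,-4.8,1.14,0,0,0,0],[1,-5.7,1.36,0,0,0,0],[1,-6.6,1.57,0,0,0,0],[1,-7.5,1.78,0,0,0,0],[1,-8.3,1.97,0,0,0,0],[1,-9,2.14,0,0,0,0],[1,-9.5,2.26,0,0,0,0]]' && python3 -m creep '[[1,-0.3,0.07,0,0,0,0],[1,-0.42,0.1,0,0,0,0],[1,-0.42,0.1,0,0,0,0],[1,-0.42,0.1,0.2,0,0,0],[1,-0.42,0.1,0.5,0,0,0],[1,-0.42,0.1,0.8,0,0,0],[1,-0.42,0.1,1.05,0,0,0],[1,-0.42,0.1,1.15,0,0,0],[1,-0.42,0.1,1.15,0,0,0],[1,-0.42,0.1,1.15,0,0,0]]'
python3 - <<'E'
from h import *
o=robot.get_obs();e=o["eef_pos"];print(e)
P,col,p=cloud("side")
u,v=project("side",e)[0].astype(int);a=p[v-60:v+60,u-80:u+80,::-1]
cv2.imwrite("pics/n2b.png",cv2.resize(a,None,fx=5,fy=5,interpolation=cv2.INTER_CUBIC))
E
```

```text
time_s: 34.85
eef_pos: [0.5466, 0.0363, 0.2308]
ee_rot: [-3.14, 0.001, 1.569]
ft_force: [0.4, 0.4, -0.4]
gripper_width: 0.021
time_s: 35.68
eef_pos: [0.5509, 0.0226, 0.186]
ee_rot: [-3.141, 0.0, 1.571]
ft_force: [1.1, -0.3, 0.9]
gripper_width: 0.0212
[0.55093805 0.02263629 0.18595293]
```

View pics/n2b.png

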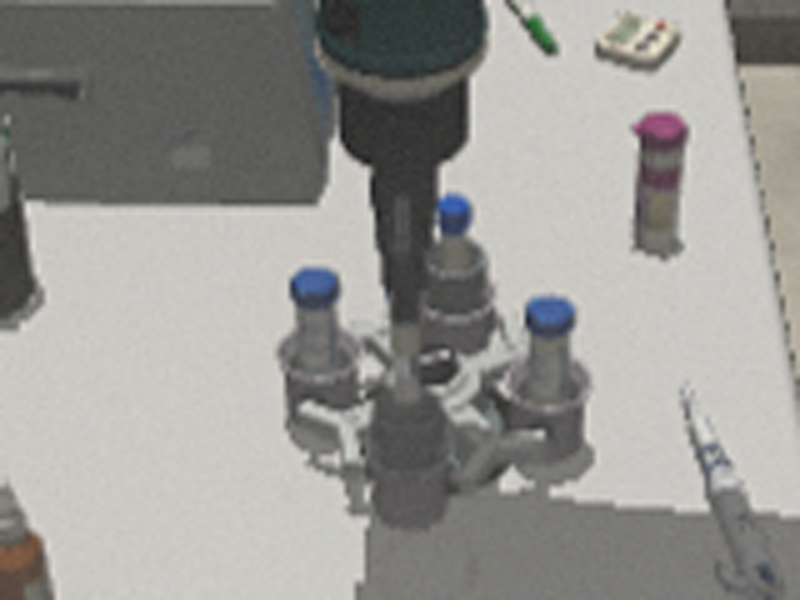

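The tube at column 406 is over the sleeve in b (about 370–445), and narrow tube 1 stands upright in d at (455,215). Lowering by 66 mm.

```bash
python3 -m creep '[[1,0,0,0.2,0,0,0],[1,0,0,0.4,0,0,0],[1,0,0,0.6,0,0,0],[1,0,0,0.8,0,0,0],[1,0,0,1,0,0,0],[1,0,0,1.2,0,0,0],[1,0,0,1.4,0,0,0],[1,0,0,1.55,0,0,0],[1,0,0,1.6,0,0,0],[1,0,0,1.6,0,0,0]]'
```

```text
time_s: 36.57
eef_pos: [0.5507, 0.0225, 0.1216]
ee_rot: [-3.141, 0.0, 1.571]
ft_force: [0.4, -0.5, 0.1]
gripper_width: 0.0212
```

Release, lift, and retreat to the left, away from the rotor.

```bash
python3 -m creep '[[1,0,0,0.03,0,0,0],[1,0,0,0.05,0,0,0],[1,0,0,0.05,0,0,0],[0.5,0,0,0.05,0,0,0],[0.2,0,0,0.05,0,0,0],[-0.2,0,0,0.05,0,0,0],[-0.5,0,0,0.05,0,0,0],[-0.5,0,0,0.05,0,0,0]]' && python3 -m creep '[[-0.5,0,0,-0.3,0,0,0],[-0.5,0,0,-0.8,0,0,0],[-0.5,0,0,-1.5,0,0,0],[-0.5,0,0,-2.3,0,0,0],[-0.5,0,0,-3,0,0,0],[-0.5,0,0,-3.5,0,0,0],[-0.5,0,0,-3.5,0,0,0]]' && python3 -m creep '[[-0.5,6,-4,0,0,0,0],[-0.5,6,-4,0,0,0,0],[-0.5,6,-4,0,0,0,0],[-0.5,6,-4,0,0,0,0],[-0.5,6,-4,0,0,0,0],[-0.5,6,-4,0,0,0,0],[-0.5,6,-4,0,0,0,0],[-0.5,6,-4,0,0,0,0],[-0.5,6,-4,0,0,0,0],[-0.5,6,-4,0,0,0,0],[-0.5,6,-4,0,0,0,0]]'
python3 - <<'E'
from h import *
for c in("top","side"):
    P,col,p=cloud(c,f"pics/f_{c}.png")
    for n,g,h in(("win",(.6136,-.072),.131),("w",(.4565,-.0425),.131),("nb",(.5505,.0225),.147),("sb",(.5498,.0213),.102),("nd",(.521,-.135),.147),("sd",(.521,-.136),.102),("hub",(.535,-.0573),.076)):
        s=P[(np.hypot(*(P[:,:2]-g).T)<.03)&(abs(P[:,2]-h)<.007)]
        print(c,n,len(s),s.mean(0).round(4) if len(s) else 0,s.min(0)[:2].round(3) if len(s) else 0,s.max(0)[:2].round(3) if len(s) else 0)
u,v=project("side",(.535,-.057,.08))[0].astype(int)
a=p[v-60:v+60,u-80:u+80,::-1]
cv2.imwrite("pics/fin.png",cv2.resize(a,None,fx=5,fy=5,interpolation=cv2.INTER_CUBIC))
E
```

```text
time_s: 37.23
eef_pos: [0.551, 0.0226, 0.1202]
ee_rot: [3.141, 0.0, 1.571]
ft_force: [0.1, -0.7, -1.0]
gripper_width: 0.0639
time_s: 37.82
eef_pos: [0.5525, 0.0224, 0.2652]
ee_rot: [3.135, -0.001, 1.571]
ft_force: [0.1, 0.7, -0.1]
gripper_width: 0.0642
time_s: 38.73
eef_pos: [0.3915, 0.2615, 0.2602]
ee_rot: [3.141, 0.0, 1.569]
ft_force: [0.5, -0.1, 1.0]
gripper_width: 0.0641
top win 64 [ 0.6131 -0.0743  0.1303] [ 0.599 -0.088] [ 0.628 -0.059]
top w 62 [ 0.4569 -0.0444  0.1304] [ 0.442 -0.058] [ 0.47 -0.03]
top nb 39 [0.5498 0.0201 0.1458] [0.54 0.01] [0.562 0.031]
top sb 61 [0.5485 0.0205 0.1005] [ 0.527 -0.   ] [0.574 0.043]
top nd 34 [ 0.5205 -0.1371  0.1461] [ 0.511 -0.147] [ 0.53  -0.126]
top sd 57 [ 0.5186 -0.1352  0.1005] [ 0.5   -0.158] [ 0.544 -0.115]
top hub 55 [ 0.5347 -0.059   0.0736] [ 0.52  -0.073] [ 0.551 -0.044]
side win 63 [ 0.614  -0.0668  0.1311] [ 0.599 -0.085] [ 0.63  -0.052]
side w 61 [ 0.4578 -0.036   0.1313] [ 0.444 -0.056] [ 0.473 -0.025]
side nb 41 [0.5513 0.0291 0.1467] [0.541 0.016] [0.56  0.039]
side sb 92 [0.5512 0.0309 0.1009] [0.529 0.004] [0.574 0.049]
side nd 29 [ 0.5219 -0.1312  0.1467] [ 0.512 -0.143] [ 0.533 -0.122]
side sd 78 [ 0.5207 -0.1262  0.1009] [ 0.498 -0.153] [ 0.544 -0.109]
side hub 43 [ 0.5311 -0.0521  0.0744] [ 0.519 -0.069] [ 0.543 -0.039]
```

View pics/fin.png

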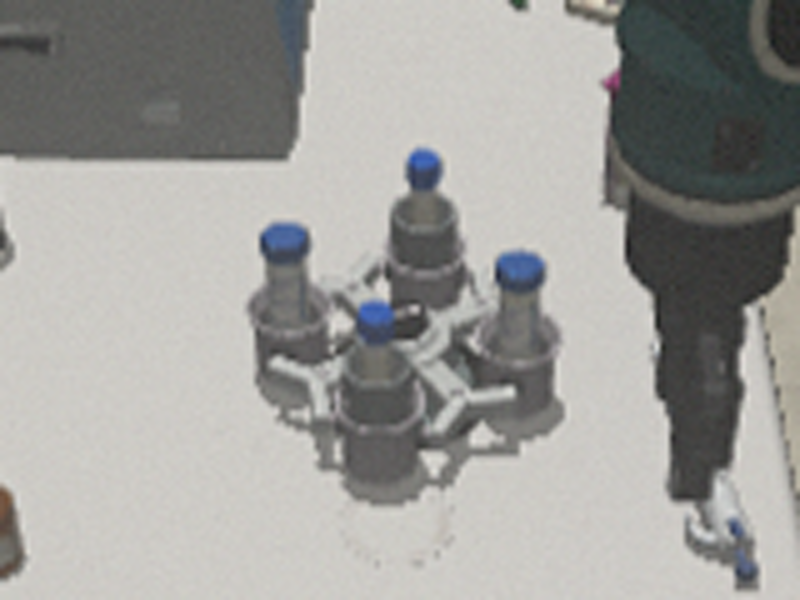

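All four buckets are loaded and upright: caps at (285,240), (520,270), (425,168) and (376,322). The heights match the seated values and the gripper is clear, so I'm handing in.

```bash
python3 -c "
from workcell import workorder
print(workorder.finish_job())"
```

```text
the job is handed in; nothing more can be done
None
```

The rotor is loaded like facing like. The second wide tube is in bucket c, across from the one already in bucket a. Buckets b and d each hold a sleeve with a narrow tube standing in it. The job was handed in at about 39 s of the 128 s allowed, and the interface gives no verdict.

**Last checks (final depth pictures from both cameras):**
- **Heights:** the wide tubes' tops read 0.130–0.131 m (0.131 m seated). The sleeves' tops read about 0.101 m (0.102 m) and the narrow tubes' tops about 0.146 m (0.147 m).
- **Position:** everything looks upright and is within about 3 mm of its bucket's axis, judged by the top camera after correction.
- **Handling:** no tube tipped over, wrist forces in the move reports stayed at or below about 13 N, and the gripper was clear of everything at the end. The canister was never touched.

**One disagreement:** the two cameras differed by about 5–9 mm in y. I used the top camera with a +2.5 mm correction, which matched the tool position where the wide tube was released.

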